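Level the counter display shelf

ROBOT

A 7-joint arm with a two-finger parallel gripper is mounted at the origin on a cart in front of the work surface, level with it; the furniture and walls round the work are solid. World frame = base frame: x ahead of the robot, y to its left, z up, the work surface at z = 0. Lengths are in m, angles in rad, forces in N, time in s.
With the tool pointing down it reaches from about 0.4 to 0.9 m from the base axis. Payload 5.5 kg.
Tool frame: the origin (TCP) lies on the centre line of the jaws, within the pads' length; the fingertips stand ctrl.tip_reach ahead of it and the grasp point (between the pads) lies 3 mm ahead of it (ctrl.tip_reach is the distance from the TCP to the fingertips, in m); x points along the fingers, y is the direction in which the jaws open and shut, and the axes are right-handed (so a half turn about x gives the same grasp; the last joint's range is limited). The gripper opens to 85 mm and grips with 20 to 120 N. Pads are 22 mm wide; open, the fingers measure 114 mm over their backs; the gripper's body (76 mm by 85 mm) begins 54 mm behind the grasp point. The pads swing forward as they close: fully open they stand 13 mm farther back than shut.
Start: joints at [1.453, 0.501, -0.427, 1.55, 0.221, 1.138, -0.21], TCP at [0.242, -0.603, 0.253] pointing down, gripper open.
Joint ranges: [-2.88, 2.88], [-0.31, 2.03], [-1.54, 1.56], [0.2, 2.42], [-1.41, 4.55], [0.19, 2.02], [-2.57, 2.57]. Speed limits (rad/s): [2.57, 2.57, 3.14, 3.14, 3.14, 3.14, 3.14].

INTERFACE

Orientations are given as a rotation vector (axis times angle).
In Python, from cell import ctrl, vision, job_done gives the robot as it stands.
- The arm moves only by the tool carry_out, never from a script. Its argument "targets" is a list of rows, each a list of 2 entries, a list of its own where there are three numbers: the shift along the tool's x, y, z in cm, then the turn, a rotation vector about the tool's x, y, z in degrees. A call has exactly 5 rows; each row shifts and turns the pose as measured when the row begins, along the tool's axes as they then stand; what a row does not reach is not made up. A row lasts 1/12 s, in which the tool goes at most 41.7 mm and 7.16 degrees, less where a joint would pass 70% of its speed; a pose out of reach is approached as far as the arm can. A call is refused whole if a number of a shift passes 4.17 or a number of a turn 7.16, either way. A call with a gripper value outside its range is refused whole. "jaw" is the finger opening in cm, from 0 to 8.54, set as the call begins (left out, the last holds). The fingers move at their own pace and stop on an object; "grip_force" is the grip in N (left out, the last holds). Time passes only in rows, so rows that do not move let the fingers close, or fill a call up. It gives the time, the measured TCP pose, the force and the opening at its end, in the units of the state.
- ctrl.state(): the state, without advancing time (a new reading comes with each control period).
- vision.camera(name): name is "side" or "top" or "wrist"; returns a dict with "image" (480x640x3 uint8, blue, green, red), "range_z" (480x640 float32, m along the optical axis (not along the pixel's ray), 0 where there is no reading), "fx", "fy", "cx", "cy" (pixels), "view" (4x4, takes a point from world to camera coordinates). Camera axes: x right, y down, z forward; pixel columns grow to the right and rows downward; lengths in m; the calibration is good to about 2 mm. A picture is of the moment at which its call begins.
- job_done(): hands the job in, once; it reports no verdict.
The state is a dict: "time": time; "joint_positions": joint angles; "dq": joint speeds; "joint_torque": joint torques, N m; "position": TCP position; "tool_rot": TCP orientation; "force": force on the tool from outside, world axes, zero at the start; "ft_torque": the same for the moment, N m; "gripper_width": finger opening in m.
Only numpy, scipy, OpenCV 4.12 (cv2) and the standard library are available. Lean on these libraries where they do the work, as an engineer would, in place of code of your own. Each camera call takes 0.05 s, during which the arm holds its last target. There are 200 camera calls.

TASK

The small wooden display shelf on the counter is out of level. Set the spirit level on the black outline on its board, red end at the red mark, and let go of it; then grip the orange wing knob of the levelling foot, push it down against its spring and then turn it until the bubble stands between the two black lines. Finish still gripping the knob and pressing it down, with the bubble centred and the other things on the counter left alone.

Things in the scene. Friction and masses are not known exactly. Their poses are not given: they have to be found in the camera images.
- level_c (a point): Centre (half-way up) of the loose spirit level: a silver bar 150 mm long, 24 mm wide, 40 mm high, 0.2 kg, standing on its long underside, with a red cap at one end, a black cap at the other and a green vial (white bubble) along its top (which stands 6 mm above the bar). Frame: x along the bar towards the red end, z up. Grip it across its 24 mm width.
- level_red (a point): Point at the middle of the red end of the spirit level, on its underside, 75 mm from the centre.
- level_plain (a point): Point at the middle of the black end of the spirit level, on its underside, 75 mm from the centre.
- bubble (a joint): Bubble in the level's vial, rad: equals the slope of the level along its length and is 0 when centred; positive = bubble towards the red end (that end is high). 0.01 rad = 4 mm of bubble travel; stops at +-0.078. The bubble lies fully between the two black lines within +-0.010. It follows a change of slope in about 1 s.
- mark_c (a point): Centre of the outline for the level on the upper face of the wooden board (160 mm deep, 270 mm long, face about 77 mm above the counter when level, sloping up to 0.08 rad). A rim along the far long edge rises 6 mm. Frame: y points along the outline AWAY from the red mark; z up from the board.
- mark_red (a point): Where the middle of the level's red end belongs, on the board's upper face, 75 mm from mark_c, beside the red patch at the knob end.
- mark_plain (a point): Where the middle of the level's black end belongs, on the board's upper face, 75 mm from mark_c.
- knob: Levelling knob beside the red-mark end of the board, 190 mm from mark_c: black flange 48 mm wide, on it an upright orange wing 14 mm thick, 44 mm long, top 34 mm above the origin. Origin on the vertical turning axis at the flange's underside, 118 mm above the counter; flange top 8 mm above it. Frame: y along the wing, x across it (grip across x), z up. A steel bridge 112 mm long lies under it.
- knob_grip (a point): Point on the knob's axis in the wing, 25 mm above the knob's origin, to grip; same frame. Clockwise from above raises the board's knob end, 0.05 rad of slope per rad of turn; friction about 0.1 N m; it stays where left. The knob end starts low: 0.5 to 1.4 rad clockwise is needed, known only from the bubble (the counter is uneven).
- knob_push (a joint): How far the knob is pushed down, m: 0 up, 0.005 fully down at its stop. The spring pushes back with 3 N at first, 7 N fully down. Counts as pressed beyond 0.003.
- level: The same spirit level; origin at the centre of its underside.
- board: The wooden board; origin on its hinge line, at the end far from the knob.
- bell: Counter bell, 79 mm wide, 64 mm high: leave alone. Origin at its underside.
- carton: Teal printed sweet carton 35 x 120 x 50 mm: leave alone. Origin at its underside.
- bar: Flat teal wrapped chocolate bar 58 x 173 x 13 mm: leave alone. Origin at its underside.
- weight: Brass scale weight, 38 mm wide, 34 mm high: leave alone. Origin at its underside.

How it is judged:
By the outcome, as a careful person would: the job done as asked, in the order asked, and still so for the second after the job is handed in, while the arm keeps its last pose, push and grip.
It also fails if it takes over 58 s, if anything falls off the work surface, if the arm or the gripper's body presses on something with over 40 N, if the wrist force passes 120 N, or if a joint passes its speed limit or range.

## Working session

There is one attempt and no reset: what is moved stays moved. The work goes in short steps, Python scripts to look and compute and a tool call to move; the robot and the scene stay as the last step left them, time stands still between calls to the robot, and variables do not carry over. Pictures are saved under pics/ and viewed, about 8 in all and at most 12, crops included, and the job is handed in when it is done.

Besides the shell and the picture viewer there is one more tool, called after "Call:" by a JSON object that holds its "name" and its "arguments", one argument or row to a line. carry_out: Moves the arm, as the interface text tells. Its arguments: {"type":"object","properties":{"targets":{"type":"array","items":{"type":"array"}},"jaw":{"type":"number"},"grip_force":{"type":"number"}},"required":["targets"]}

```bash
mkdir -p pics; ls; cat > h.py <<'E'
from cell import ctrl, vision, job_done
import numpy as np, cv2
from scipy.spatial.transform import Rotation as R
def shot(name,tag):
    c=vision.camera(name); cv2.imwrite(f'pics/{tag}.png',c['image']); np.savez(f'pics/{tag}.npz',**c); return c
def load(tag): return dict(np.load(f'pics/{tag}.npz'))
def world(c,u,v,z=None):
    "pixel -> world; by range or, if z given, on the plane of height z"
    T=np.linalg.inv(c['view']); d=np.array([(u-c['cx'])/c['fx'],(v-c['cy'])/c['fy'],1.])
    if z is None:
        r=c['range_z'][int(v),int(u)]; return T[:3,:3]@(d*r)+T[:3,3]
    w=T[:3,:3]@d; return T[:3,3]+w*(z-T[2,3])/w[2]
def pix(c,p):
    q=c['view'][:3,:3]@np.array(p)+c['view'][:3,3]; return q[0]/q[2]*c['fx']+c['cx'],q[1]/q[2]*c['fy']+c['cy']
E
python3 - <<'E'
from h import *
np.set_printoptions(precision=4,suppress=True)
s=ctrl.state(); print(s, ctrl.tip_reach); print(R.from_rotvec(s['tool_rot']).as_matrix())
for n in('top','side'):
    c=shot(n,n+'0'); print(n,c['fx'],c['cx'],c['cy'],np.linalg.inv(c['view']))
E
```

```text
pics
{'time': 0.0, 'joint_positions': array([ 1.4532,  0.5019, -0.4268,  1.5515,  0.2207,  1.1383, -0.2103]), 'dq': array([-0.0006, -0.0004,  0.001 , -0.0001,  0.0006,  0.0004, -0.0007]), 'joint_torque': array([ -0.0008, -56.9526,  -5.8166, -28.0942,   0.0107,   0.0119,
        -0.    ]), 'position': array([ 0.2413, -0.6028,  0.2522]), 'tool_rot': array([ 2.0136,  0.3902, -2.0141]), 'force': array([-0.455 ,  0.229 ,  0.6646]), 'ft_torque': array([0.0135, 0.0189, 0.009 ]), 'gripper_width': 0.08562153887193594} 0.022
[[-0.0006  0.3717 -0.9284]
 [ 0.0019 -0.9284 -0.3717]
 [-1.     -0.002  -0.0001]]
top 531.8553749311901 319.24492200517994 240.95156066814369 [[-0.0003 -0.9885  0.1513  0.3897]
 [-0.9999 -0.0014 -0.0113  0.0427]
 [ 0.0114 -0.1513 -0.9884  1.2043]
 [ 0.      0.      0.      1.    ]]
side 462.25070008142495 320.8156374973803 239.13080028526386 [[ 0.9978  0.0616 -0.0264  0.5973]
 [ 0.0668 -0.8841  0.4626 -0.4643]
 [ 0.0052 -0.4633 -0.8862  0.8863]
 [ 0.      0.      0.      1.    ]]
```

View pics/top0.png

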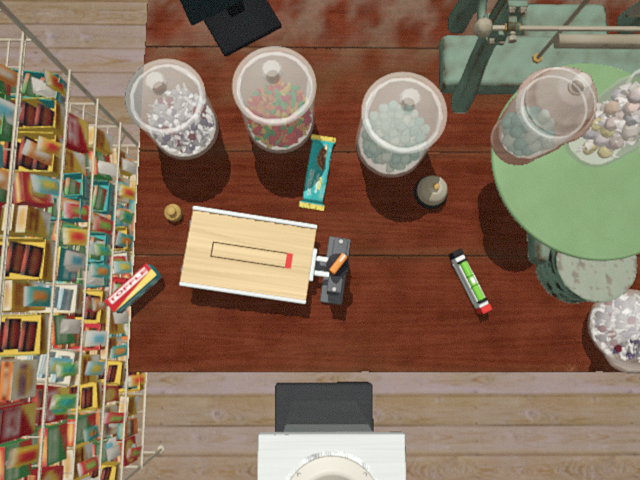

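View pics/side0.png

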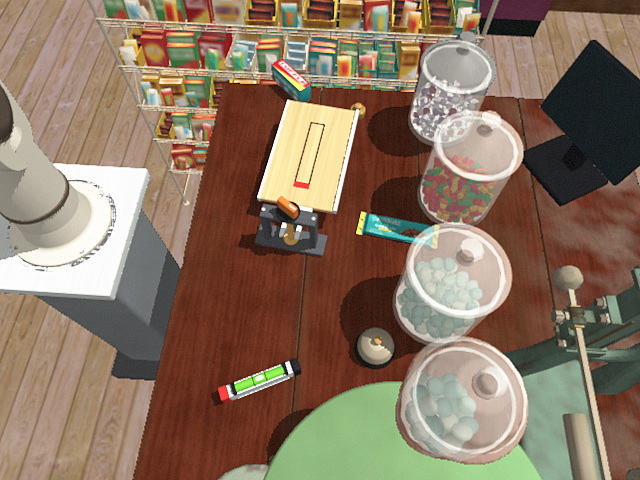

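Top: board outline from about (211,248) to (292,262), red patch (289,261), knob wing (338,263). The level runs from its black end (457,254) to its red end (486,310). I'll measure these by colour and range, with an enlarged crop to check.

```bash
cat > m.py <<'E'
from h import *
np.set_printoptions(precision=4,suppress=True)
def cloud(c):
    v,u=np.mgrid[:480,:640]; r=c['range_z']
    P=np.stack([(u-c['cx'])/c['fx']*r,(v-c['cy'])/c['fy']*r,r],-1); T=np.linalg.inv(c['view'])
    return P@T[:3,:3].T+T[:3,3]
if __name__=='__main__':
  for n,box in(('top0',(440,510,240,325)),('side0',(205,310,350,410))):
    c=load(n); W=cloud(c); hsv=cv2.cvtColor(c['image'],cv2.COLOR_BGR2HSV); H,S,V=cv2.split(hsv)
    a,b,d,e=box; m=np.zeros((480,640),bool); m[d:e,a:b]=1
    L=W[m&(W[...,2]>.03)&(W[...,2]<.06)]
    rc=cv2.minAreaRect((L[:,:2]*1000).astype(np.float32)); print(n,'level',rc,np.median(L[:,2]))
    red=m&(W[...,2]>.02)&((H<8)|(H>172))&(S>170)&(V>120)&(W[...,2]<.06); print(' red',W[red].mean(0),red.sum())
    o=(H>5)&(H<18)&(S>150)&(V>150)&(W[...,2]>.125)&(W[...,2]<.17)&(abs(W[...,1])<.2)
    K=W[o&(W[...,2]>.145)]; print(' wing',o.sum(),len(K)); 
    if len(K): print(cv2.minAreaRect((K[:,:2]*1000).astype(np.float32)),K.mean(0))
    # board plane
    B=(abs(W[...,2]-.07)<.03)&(W[...,1]>.03)&(W[...,1]<.3)&(W[...,0]>.2)&(W[...,0]<.5)&(H>8)&(H<25)&(S<150)&(V>150)
    P=W[B]; A=np.c_[P[:,:2],np.ones(len(P))]; k=np.linalg.lstsq(A,P[:,2],rcond=None)[0]; print(' board',len(P),k,np.std(A@k-P[:,2]),cv2.minAreaRect((P[:,:2]*1000).astype(np.float32)))
    rp=(abs(W[...,2]-.07)<.03)&((H<8)|(H>172))&(S>170)&(V>120)&(W[...,1]>0)&(W[...,1]<.1)&(W[...,0]>.2)&(W[...,0]<.45); print(' patch',W[rp].mean(0),rp.sum())
  c=load('top0')['image']; z=lambda a,b,d,e,s:cv2.resize(c[d:e,a:b],None,fx=s,fy=s,interpolation=cv2.INTER_CUBIC)
  A=z(180,350,205,305,3.5); B=z(440,495,240,320,3.5); B=z(445,500,235,325,3.5)
  h=max(len(A),len(B)); f=lambda q:cv2.copyMakeBorder(q,0,h-len(q),0,0,cv2.BORDER_CONSTANT)
  cv2.imwrite('pics/crop0.png',np.hstack([f(A),f(B)]))
E
python3 m.py
```

```text
top0 level ((482.0517883300781, -306.22393798828125), (149.24024963378906, 24.13623809814453), 25.571332931518555) 0.04013076694736806
 red [ 0.42   -0.3348  0.0378] 69
 wing 119 114
((506.81097412109375, -6.34504508972168), (14.0604248046875, 41.46918487548828), 51.94404220581055) [ 0.5038 -0.0043  0.151 ]
 board 2508 [0.0076 0.0603 0.0544] 0.00216706441113491 ((468.63128662109375, 175.89353942871094), (248.3103485107422, 62.55939865112305), 89.76634979248047)
 patch [nan nan nan] 0
side0 level ((480.6986999511719, -310.4246826171875), (149.7444305419922, 24.054548263549805), 25.37244987487793) 0.04015695640842243
 red [ 0.421  -0.3397  0.0378] 131
 wing 138 116
((506.8612976074219, -10.648963928222656), (13.02302360534668, 43.53712463378906), 51.4443473815918) [ 0.5054 -0.0106  0.1508]
 board 1718 [0.0128 0.0585 0.0512] 0.0015184652045805306 ((469.9820251464844, 175.4306182861328), (249.1378936767578, 63.20988082885742), 89.11156463623047)
 patch [nan nan nan] 0m.py:20: RuntimeWarning: Mean of empty slice.
  rp=(abs(W[...,2]-.07)<.03)&((H<8)|(H>172))&(S>170)&(V>120)&(W[...,1]>0)&(W[...,1]<.1)&(W[...,0]>.2)&(W[...,0]<.45); print(' patch',W[rp].mean(0),rp.sum())
  ret = um.true_divide(
```

View pics/crop0.png

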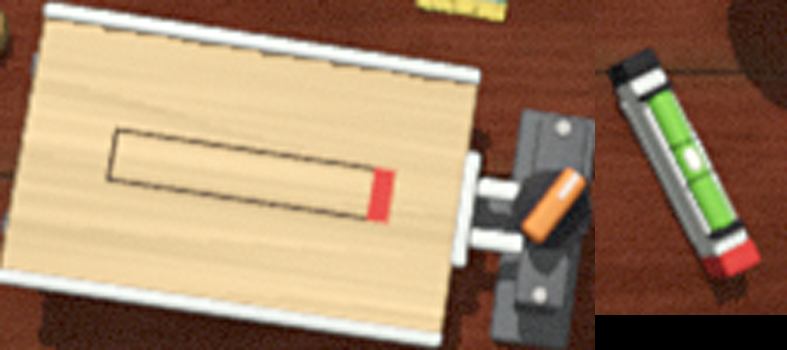

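```bash
cat >> h.py <<'E'
def go(p,yaw=None,pitch=0.):
    "shift (cm) and turn (deg) in tool axes to TCP p, jaw axis yaw (deg); pitch: tool x leans by that slope vector (dx,dy)"
    s=ctrl.state(); M=R.from_rotvec(s['tool_rot']).as_matrix()
    sh=M.T@(np.array(p)-s['position'])*100
    if yaw is None: yaw=np.degrees(np.arctan2(M[1,1],M[0,1]))
    n=np.array([-pitch[0],-pitch[1],1.]) if np.ndim(pitch) else np.array([0,0,1.])
    x=-n/np.linalg.norm(n); y=np.array([np.cos(np.radians(yaw)),np.sin(np.radians(yaw)),0]); y-=x*(x@y); y/=np.linalg.norm(y)
    G=np.stack([x,y,np.cross(x,y)],1)
    print('t',round(s['time'],2),'pos',s['position'],'F',s['force'],'w',round(s['gripper_width'],4),'shift cm',sh,'norm',np.linalg.norm(sh),'turn deg',np.degrees(R.from_matrix(M.T@G).as_rotvec()))
E
python3 - <<'E'
from m import *
for n in('top0','side0'):
    c=load(n); W=cloud(c); H,S,V=cv2.split(cv2.cvtColor(c['image'],cv2.COLOR_BGR2HSV))
    B=(abs(W[...,2]-.075)<.03)&(W[...,1]>.04)&(W[...,1]<.3)&(W[...,0]>.4)&(W[...,0]<.6)&(H>8)&(H<25)&(S<150)&(V>150)
    P=W[B]
    for _ in range(3):
        A=np.c_[P[:,:2],np.ones(len(P))]; k=np.linalg.lstsq(A,P[:,2],rcond=None)[0]; e=A@k-P[:,2]; P=P[abs(e)<.003]
    print(n,'plane',len(P),k,e.std(),cv2.minAreaRect((P[:,:2]*1000).astype(np.float32)))
    rp=((H<8)|(H>172))&(S>150)&(V>120)&(W[...,1]>0)&(W[...,1]<.15)&(W[...,0]>.4)&(W[...,0]<.6)&(W[...,2]>.03)
    print(' patch',W[rp].mean(0),rp.sum(),cv2.minAreaRect((W[rp][:,:2]*1000).astype(np.float32)))
    if n=='top0':
        for q in((117,129),(108,181),(373,168),(368,219),(395,170),(390,222)): print(q,world(c,180+(q[0]+.5)/3.5-.5,205+(q[1]+.5)/3.5-.5,.07))
c=load('side0')['image'][90:250,250:365]; cv2.imwrite('pics/crop1.png',cv2.resize(c,None,fx=3.75,fy=3.75,interpolation=cv2.INTER_CUBIC))
go((.4814,-.3083,.12),-64.5)
E
```

```text
top0 plane 6525 [0.0092 0.0606 0.0537] 0.0015207519016729996 ((532.465087890625, 176.4306182861328), (260.1163024902344, 157.95944213867188), 82.10488891601562)
 patch [0.5213 0.0965 0.0654] 76 ((521.5071411132812, 96.38215637207031), (11.375823974609375, 30.915409088134766), 80.0636978149414)
(117, 129) [0.5618 0.2582 0.07  ]
(108, 181) [0.5296 0.2628 0.07  ]
(373, 168) [0.5378 0.1007 0.07  ]
(368, 219) [0.5064 0.1035 0.07  ]
(395, 170) [0.5366 0.0872 0.07  ]
(390, 222) [0.5046 0.09   0.07  ]
side0 plane 5252 [0.0089 0.0583 0.0531] 0.001344111727599589 ((529.6690063476562, 174.44595336914062), (263.2354431152344, 159.32772827148438), 83.35570526123047)
 patch [0.5217 0.0936 0.0638] 80 ((521.6869506835938, 93.92259216308594), (14.161221504211426, 33.41102600097656), 83.0273208618164)
t 0.1 pos [ 0.2413 -0.6029  0.2524] F [-0.7785 -0.5553  0.3291] w 0.0852 shift cm [ 13.2701 -18.4075 -33.2388] norm 40.24611807435518 turn deg [-3.6814 -0.0065  0.096 ]
```

View pics/crop1.png

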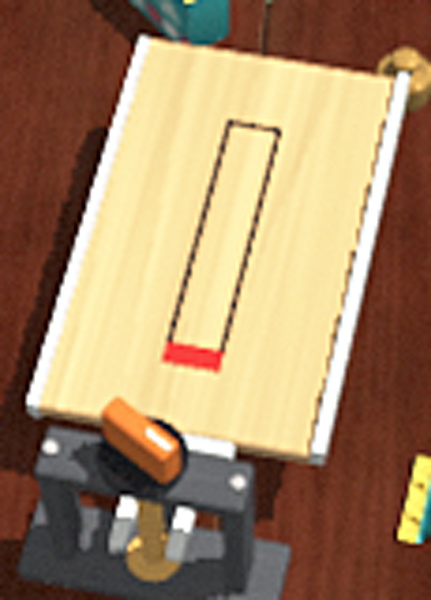

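The outline measures 160 mm and its centre is 190 mm from the knob axis, which agrees with the text. The side crop shows the same layout. Now moving above the level.

Call:
{"name": "carry_out", "arguments": {
  "targets": [
    [[1.2, -1.7, -3.0], [-0.6, 0, 0]],
    [[1.2, -1.7, -3.0], [-0.6, 0, 0]],
    [[1.2, -1.7, -3.0], [-0.6, 0, 0]],
    [[1.2, -1.7, -3.0], [-0.6, 0, 0]],
    [[1.2, -1.7, -3.0], [-0.6, 0, 0]]
  ],
  "jaw": 6
}}

```text
time: 0.52
position: [0.3403, -0.4724, 0.1898]
tool_rot: [1.986, 0.414, -1.996]
force: [0.6, -0.7, 0.6]
gripper_width: 0.0597
```

Call:
{"name": "carry_out", "arguments": {
  "targets": [
    [[1.2, -1.7, -3.0], [-0.6, 0, 0]],
    [[1.2, -1.7, -3.0], [0, 0, 0]],
    [[1.2, -1.7, -3.0], [0, 0, 0]],
    [[1.2, -1.7, -3.0], [0, 0, 0]],
    [[0.6, -0.8, -1.5], [0, 0, 0]]
  ]
}}

```text
time: 0.93
position: [0.4355, -0.3365, 0.13]
tool_rot: [1.979, 0.433, -1.989]
force: [0.4, 1.0, 0.6]
gripper_width: 0.0599
```

```bash
python3 - <<'E'
from m import *
go((.4814,-.3083,.12),-64.5)
c=load('side0')
for q in((230,122),(280,131),(172,342),(222,352)): print(q,world(c,250+(q[0]+.5)/3.75-.5,90+(q[1]+.5)/3.75-.5,.07))
c=shot('wrist','w0'); W=cloud(c)
L=W[(W[...,2]>.034)&(W[...,2]<.055)&(abs(W[...,0]-.48)<.12)&(abs(W[...,1]+.308)<.12)]
print(len(L),cv2.minAreaRect((L[:,:2]*1000).astype(np.float32)))
E
```

```text
t 0.93 pos [ 0.4355 -0.3365  0.13  ] F [0.3891 1.0276 0.6091] w 0.0599 shift cm [ 0.9754 -0.6501 -5.3484] norm 5.4753704006773845 turn deg [-0.9056  0.2674  0.0879]
(230, 122) [0.5302 0.2626 0.07  ]
(280, 131) [0.5612 0.2577 0.07  ]
(172, 342) [0.5098 0.098  0.07  ]
(222, 352) [0.5387 0.0932 0.07  ]
10469 ((479.96435546875, -307.7792663574219), (149.00643920898438, 23.922752380371094), 25.08990478515625)
```

View pics/w0.png

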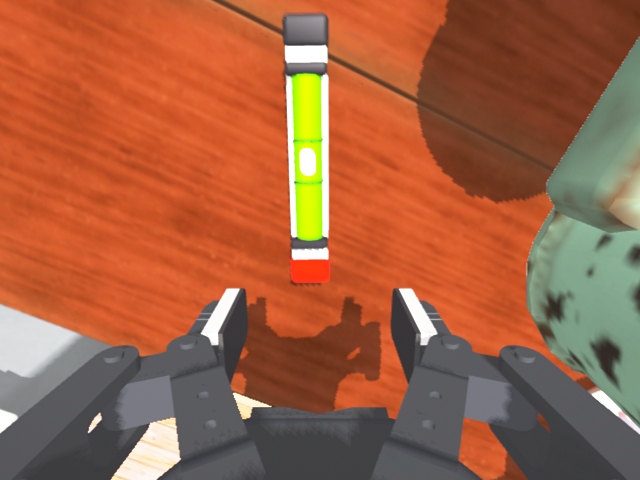

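The wrist view shows the level at (308,150), central between the jaws and ahead of them. Its measured position, (0.480,-0.308), matches the mean of the other two cameras.

Call:
{"name": "carry_out", "arguments": {
  "targets": [
    [[0.6, -0.2, -1.6], [-0.5, 0, 0]],
    [[0.8, -0.2, -1.6], [-0.5, 0, 0]],
    [[1.2, -0.1, -1.4], [0, 0.2, 0]],
    [[1.4, -0.1, -0.8], [0, 0, 0]],
    [[1.4, 0, 0], [0, 0, 0]]
  ]
}}

```text
time: 1.4
position: [0.4868, -0.3014, 0.0741]
tool_rot: [1.97, 0.46, -1.968]
force: [0.3, -0.5, 0.3]
gripper_width: 0.0599
```

```bash
python3 - <<'E'
from m import *
go((.4804,-.308,.030),-64.7)
E
```

```text
t 1.4 pos [ 0.4868 -0.3014  0.0741] F [ 0.3235 -0.4871  0.2824] w 0.0599 shift cm [4.4045 0.3168 0.8706] norm 4.500865799691575 turn deg [ 0.8535 -0.0718  0.1328]
```

Call:
{"name": "carry_out", "arguments": {
  "targets": [
    [[0.5, 0.3, 0.8], [0.8, 0, 0]],
    [[1.2, 0, 0], [0, 0, 0]],
    [[1.2, 0, 0], [0, 0, 0]],
    [[1.0, 0, 0], [0, 0, 0]],
    [[0, 0, 0], [0, 0, 0]]
  ]
}}

```text
time: 1.82
position: [0.4771, -0.3086, 0.029]
tool_rot: [1.976, 0.448, -1.984]
force: [-0.6, -0.4, -0.2]
gripper_width: 0.0596
```

```bash
python3 - <<'E'
from m import *
go((.4804,-.308,.030),-64.7)
E
```

```text
t 1.82 pos [ 0.4771 -0.3086  0.029 ] F [-0.6198 -0.3776 -0.1815] w 0.0596 shift cm [-0.1001  0.0864 -0.3225] norm 0.34856218651038395 turn deg [-0.1138  0.151   0.3748]
```

Call:
{"name": "carry_out", "arguments": {
  "targets": [
    [[0, 0.1, -0.3], [0, 0.1, 0.3]],
    [[0, 0, 0], [0, 0, 0]],
    [[0, 0, 0], [0, 0, 0]],
    [[0, 0, 0], [0, 0, 0]],
    [[0, 0, 0], [0, 0, 0]]
  ]
}}

```text
time: 2.23
position: [0.4806, -0.3093, 0.0296]
tool_rot: [1.978, 0.44, -1.979]
force: [0.0, -0.2, -0.0]
gripper_width: 0.0601
```

Call:
{"name": "carry_out", "arguments": {
  "targets": [
    [[0, 0, 0], [0, 0, 0]],
    [[0, 0, 0], [0, 0, 0]],
    [[0, 0, 0], [0, 0, 0]],
    [[0, 0, 0], [0, 0, 0]],
    [[0, 0, 0], [0, 0, 0]]
  ],
  "jaw": 1.5,
  "grip_force": 50
}}

```text
time: 2.65
position: [0.4815, -0.3096, 0.0311]
tool_rot: [1.979, 0.438, -1.976]
force: [-0.7, 0.8, -2.5]
gripper_width: 0.0235
```

Call:
{"name": "carry_out", "arguments": {
  "targets": [
    [[0, 0, 0], [0, 0, 0]],
    [[0, 0, 0], [0, 0, 0]],
    [[-0.5, 0, 0], [0, 0, 0]],
    [[-1.5, 0, 0], [0, 0, 0]],
    [[-2, 0, 0], [0, 0, 0]]
  ]
}}

```text
time: 3.07
position: [0.4774, -0.3073, 0.0676]
tool_rot: [1.975, 0.447, -1.987]
force: [0.5, -0.1, -1.7]
gripper_width: 0.0229
```

```bash
python3 - <<'E'
from m import *
go((.534,.1795,.20),-8.5)
E
```

```text
t 3.07 pos [ 0.4774 -0.3073  0.0676] F [ 0.4633 -0.1122 -1.7047] w 0.0229 shift cm [-13.0808 -41.7579 -25.7359] norm 50.76580014479479 turn deg [-56.366    0.0541   0.4815]
```

Call:
{"name": "carry_out", "arguments": {
  "targets": [
    [[-3, 0, 0], [-6, 0, 0]],
    [[-3, 0, 0], [-6, 0, 0]],
    [[-3, 0, 0], [-6, 0, 0]],
    [[-3, 0, 0], [-6, 0, 0]],
    [[-2.5, 0, 0], [-6, 0, 0]]
  ]
}}

```text
time: 3.48
position: [0.4741, -0.3052, 0.2152]
tool_rot: [1.621, 0.891, -1.642]
force: [0.4, -0.1, -2.6]
gripper_width: 0.0235
```

Call:
{"name": "carry_out", "arguments": {
  "targets": [
    [[-0.5, 0, 0], [-6, 0, 0]],
    [[0, 0, 0], [-6, 0, 0]],
    [[0, 0, 0], [-6, 0, 0]],
    [[0, 0, 0], [-6, 0, 0]],
    [[0, 0, 0], [0, 0, 0]]
  ]
}}

```text
time: 3.9
position: [0.4762, -0.3068, 0.2296]
tool_rot: [1.309, 1.146, -1.321]
force: [0.2, -0.6, -2.4]
gripper_width: 0.0234
```

```bash
python3 - <<'E'
from m import *
go((.534,.1795,.20),-8.5)
E
```

```text
t 3.9 pos [ 0.4762 -0.3068  0.2296] F [ 0.2493 -0.6047 -2.398 ] w 0.0234 shift cm [  2.9453  -1.1394 -48.9652] norm 49.066984149507284 turn deg [0.3497 0.0352 0.5759]
```

Call:
{"name": "carry_out", "arguments": {
  "targets": [
    [[0, -0.1, -2], [0.3, 0, 0.5]],
    [[0, -0.1, -3.7], [0, 0, 0]],
    [[0, -0.1, -3.7], [0, 0, 0]],
    [[0, -0.1, -3.7], [0, 0, 0]],
    [[0, -0.1, -3.7], [0, 0, 0]]
  ]
}}

```text
time: 4.32
position: [0.4939, -0.1477, 0.2274]
tool_rot: [1.34, 1.115, -1.351]
force: [1.3, -0.0, -1.5]
gripper_width: 0.0237
```

Call:
{"name": "carry_out", "arguments": {
  "targets": [
    [[0, -0.1, -3.7], [0, 0, 0]],
    [[0, -0.1, -3.7], [0, 0, 0]],
    [[0, -0.1, -3.7], [0, 0, 0]],
    [[0, -0.1, -3.7], [0, 0, 0]],
    [[0, -0.1, -3.7], [0, 0, 0]]
  ]
}}

```text
time: 4.73
position: [0.5223, 0.042, 0.226]
tool_rot: [1.353, 1.103, -1.371]
force: [0.4, -0.3, -1.4]
gripper_width: 0.0233
```

Call:
{"name": "carry_out", "arguments": {
  "targets": [
    [[0, -0.1, -3.7], [0, 0, 0]],
    [[0, -0.1, -3.7], [0, 0, 0]],
    [[0, 0, -1.5], [0, 0, 0]],
    [[0, 0, 0], [0, 0, 0]],
    [[0, 0, 0], [0, 0, 0]]
  ]
}}

```text
time: 5.15
position: [0.5362, 0.1456, 0.2255]
tool_rot: [1.357, 1.107, -1.371]
force: [0.3, -0.2, -2.9]
gripper_width: 0.0235
```

```bash
python3 - <<'E'
from m import *
k=np.array([.0091,.0595])
go((.534,.1795,.15),-8.5,k)
for n in('side','top'):
    c=shot(n,n+'1')
c=shot('wrist','w1')
a=load('side1')['image'][60:260,220:400]; a=cv2.resize(a,None,fx=2.5,fy=2.5)
b=cv2.resize(c['image'],None,fx=.55,fy=.55)
h=500; f=lambda q:cv2.copyMakeBorder(q,0,h-len(q),0,0,cv2.BORDER_CONSTANT)
cv2.imwrite('pics/m1.png',np.hstack([f(a),f(b)]))
E
```

```text
t 5.15 pos [0.5362 0.1456 0.2255] F [ 0.3263 -0.2009 -2.9435] w 0.0235 shift cm [ 7.5502 -0.8629 -3.2915] norm 8.28158139197622 turn deg [-3.6333  3.603   0.4198]
```

View pics/m1.png

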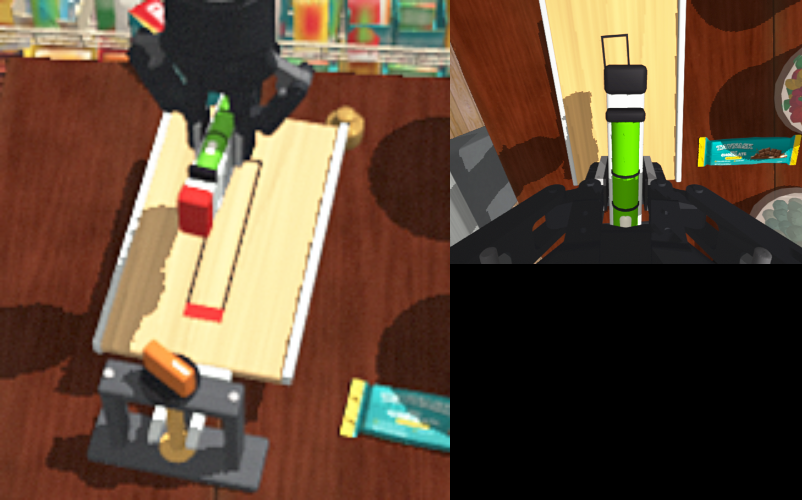

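Side: the level is held over the board with its red end towards the knob. Wrist: the black end lines up with the outline's far end near (615,50). Now aligning and tilting to the board's slope, then lowering.

Call:
{"name": "carry_out", "arguments": {
  "targets": [
    [[1.5, -0.2, -0.9], [-1.2, 1.2, 0.2]],
    [[1.5, -0.2, -0.9], [-1.2, 1.2, 0.2]],
    [[1.5, -0.2, -0.9], [-1.2, 1.2, 0]],
    [[1.5, -0.2, -0.6], [0, 0, 0]],
    [[1.5, 0, 0], [0, 0, 0]]
  ]
}}

```text
time: 5.72
position: [0.5403, 0.1675, 0.1517]
tool_rot: [1.382, 1.154, -1.297]
force: [0.3, 0.7, -3.0]
gripper_width: 0.0231
```

Call:
{"name": "carry_out", "arguments": {
  "targets": [
    [[1.5, 0, 0], [0, 0, 0]],
    [[0.6, 0, 0], [0, 0, 0]],
    [[0, 0, 0], [0, 0, 0]],
    [[0, 0, 0], [0, 0, 0]],
    [[0, 0, 0], [0, 0, 0]]
  ]
}}

```text
time: 6.13
position: [0.5401, 0.1575, 0.1266]
tool_rot: [1.385, 1.144, -1.316]
force: [0.4, 0.7, -2.6]
gripper_width: 0.0231
```

```bash
python3 - <<'E'
from m import *
go((.534,.1778,.10),-8.5,np.array([.0091,.0595]))
E
```

```text
t 6.13 pos [0.5401 0.1575 0.1266] F [ 0.354   0.6737 -2.5905] w 0.0231 shift cm [ 2.7474 -0.9867 -1.7498] norm 3.4034978166534753 turn deg [-2.1551  0.6933 -0.3271]
```

Call:
{"name": "carry_out", "arguments": {
  "targets": [
    [[0.5, -0.5, -0.9], [-1.1, 0.4, -0.2]],
    [[0.5, -0.4, -0.8], [-1, 0.3, 0]],
    [[0.2, 0, 0], [0, 0, 0]],
    [[0, 0, 0], [0, 0, 0]],
    [[0, 0, 0], [0, 0, 0]]
  ]
}}

```text
time: 6.55
position: [0.5358, 0.1787, 0.1174]
tool_rot: [1.369, 1.174, -1.277]
force: [0.5, -0.2, -3.1]
gripper_width: 0.0231
```

```bash
python3 - <<'E'
from m import *
go((.534,.1778,.10),-8.5,np.array([.0091,.0595]))
E
```

```text
t 6.55 pos [0.5358 0.1787 0.1174] F [ 0.4536 -0.1759 -3.0976] w 0.0231 shift cm [ 1.7326 -0.1761  0.2291] norm 1.756541959483961 turn deg [ 0.1295 -0.1803 -0.3915]
```

Call:
{"name": "carry_out", "arguments": {
  "targets": [
    [[0.4, -0.2, 0.2], [0, 0, -0.3]],
    [[0.4, 0, 0], [0, 0, 0]],
    [[0.2, 0, 0], [0, 0, 0]],
    [[0, 0, 0], [0, 0, 0]],
    [[0, 0, 0], [0, 0, 0]]
  ]
}}

```text
time: 6.97
position: [0.5335, 0.1777, 0.1064]
tool_rot: [1.366, 1.178, -1.281]
force: [0.5, -0.5, -1.1]
gripper_width: 0.0237
```

```bash
python3 - <<'E'
from m import *
go((.534,.1778,.10),-8.5,np.array([.0091,.0595]))
E
```

```text
t 6.97 pos [0.5335 0.1777 0.1064] F [ 0.5265 -0.5033 -1.1088] w 0.0237 shift cm [0.6356 0.0454 0.0229] norm 0.637621365496661 turn deg [ 0.1552 -0.1606 -0.075 ]
```

Call:
{"name": "carry_out", "arguments": {
  "targets": [
    [[0.2, 0, 0], [0, 0, 0]],
    [[0.2, 0, 0], [0, 0, 0]],
    [[0.1, 0, 0], [0, 0, 0]],
    [[0.1, 0, 0], [0, 0, 0]],
    [[0, 0, 0], [0, 0, 0]]
  ]
}}

```text
time: 7.38
position: [0.534, 0.1778, 0.1002]
tool_rot: [1.367, 1.177, -1.281]
force: [-0.9, -0.8, -1.4]
gripper_width: 0.0236
```

```bash
python3 - <<'E'
from m import *
go((.534,.1778,.10),-8.5,np.array([.0091,.0595]))
E
```

```text
t 7.38 pos [0.534  0.1778 0.1002] F [-0.9429 -0.803  -1.3744] w 0.0236 shift cm [0.0154 0.0006 0.0056] norm 0.016425690583946384 turn deg [ 0.1162 -0.1497 -0.1049]
```

Call:
{"name": "carry_out", "arguments": {
  "targets": [
    [[0.1, 0, 0], [0, 0, 0]],
    [[0.1, 0, 0], [0, 0, 0]],
    [[0.05, 0, 0], [0, 0, 0]],
    [[0, 0, 0], [0, 0, 0]],
    [[0, 0, 0], [0, 0, 0]]
  ]
}}

```text
time: 7.8
position: [0.5345, 0.178, 0.0999]
tool_rot: [1.367, 1.175, -1.281]
force: [0.2, -0.1, -2.4]
gripper_width: 0.0231
```

```bash
python3 - <<'E'
from m import *
go((.534,.1778,.10),-8.5,np.array([.0091,.0595]))
E
```

```text
t 7.8 pos [0.5345 0.178  0.0999] F [ 0.184  -0.1222 -2.3787] w 0.0231 shift cm [-0.0164 -0.0484  0.024 ] norm 0.05646794513417263 turn deg [ 0.1146 -0.0833 -0.2094]
```

Call:
{"name": "carry_out", "arguments": {
  "targets": [
    [[0.2, 0, 0], [0, 0, 0]],
    [[0.2, 0, 0], [0, 0, 0]],
    [[0.2, 0, 0], [0, 0, 0]],
    [[0.2, 0, 0], [0, 0, 0]],
    [[0.2, 0, 0], [0, 0, 0]]
  ]
}}

```text
time: 8.22
position: [0.5349, 0.1777, 0.097]
tool_rot: [1.363, 1.168, -1.283]
force: [-8.5, -5.7, 22.9]
gripper_width: 0.0234
```

```bash
python3 - <<'E'
from m import *
go((.534,.1778,.10),-8.5,np.array([.0091,.0595]))
E
```

```text
t 8.22 pos [0.5349 0.1777 0.097 ] F [-8.548  -5.6634 22.9401] w 0.0234 shift cm [-0.3047 -0.085  -0.0176] norm 0.31678456692511603 turn deg [ 0.0622  0.3172 -0.3402]
```

Call:
{"name": "carry_out", "arguments": {
  "targets": [
    [[-0.05, 0, 0], [0, 0, 0]],
    [[0, 0, 0], [0, 0, 0]],
    [[0, 0, 0], [0, 0, 0]],
    [[0, 0, 0], [0, 0, 0]],
    [[0, 0, 0], [0, 0, 0]]
  ]
}}

```text
time: 8.63
position: [0.5352, 0.1778, 0.0977]
tool_rot: [1.363, 1.167, -1.282]
force: [-0.3, 1.0, -1.6]
gripper_width: 0.0233
```

Call:
{"name": "carry_out", "arguments": {
  "targets": [
    [[0, 0, 0], [0, 0, 0]],
    [[0, 0, 0], [0, 0, 0]],
    [[0, 0, 0], [0, 0, 0]],
    [[0, 0, 0], [0, 0, 0]],
    [[0, 0, 0], [0, 0, 0]]
  ],
  "jaw": 4.5
}}

```text
time: 9.05
position: [0.5358, 0.1784, 0.0975]
tool_rot: [1.365, 1.168, -1.281]
force: [-1.0, 0.8, 0.1]
gripper_width: 0.0453
```

Call:
{"name": "carry_out", "arguments": {
  "targets": [
    [[-0.5, 0, 0], [0, 0, 0]],
    [[-2, 0, 0], [0, 0, 0]],
    [[-3, 0, 0], [0, 0, 0]],
    [[-3, 0, 0], [0, 0, 0]],
    [[-3, 0, 0], [0, 0, 0]]
  ]
}}

```text
time: 9.47
position: [0.5292, 0.171, 0.2104]
tool_rot: [1.355, 1.177, -1.292]
force: [0.8, -0.8, 0.6]
gripper_width: 0.0447
```

```bash
python3 - <<'E'
from m import *
go((.507,-.0085,.22),51.7)
for n in('side','top'): shot(n,n+'2')
a=load('side2')['image'][60:260,220:400]; a=cv2.resize(a,None,fx=2.2,fy=2.2,interpolation=cv2.INTER_CUBIC)
b=load('top2')['image'][200:310,175:365]; b=cv2.resize(b,None,fx=2,fy=2,interpolation=cv2.INTER_CUBIC)
h=440; f=lambda q:cv2.copyMakeBorder(q,0,h-len(q),0,0,cv2.BORDER_CONSTANT)
cv2.imwrite('pics/m2.png',np.hstack([f(a),f(b)]))
for n in('side2','top2'):
    c=load(n); W=cloud(c); H,S,V=cv2.split(cv2.cvtColor(c['image'],cv2.COLOR_BGR2HSV)); Z=W[...,2]
    pl=.0534+.009*W[...,0]+.0595*W[...,1]; m=(abs(Z-pl-.041)<.008)&(abs(W[...,0]-.535)<.05)&(abs(W[...,1]-.18)<.1)
    L=W[m]; print(n,len(L)); 
    if len(L)>20: print(cv2.minAreaRect((L[:,:2]*1000).astype(np.float32)))
E
```

```text
t 9.47 pos [0.5292 0.171  0.2104] F [ 0.8485 -0.7938  0.5579] w 0.0447 shift cm [-1.9034  0.4012 18.0018] norm 18.106572726801627 turn deg [-60.0213  -2.9024  -1.2643]
side2 503
((534.8310546875, 175.5993194580078), (149.00062561035156, 23.513376235961914), 81.73101806640625)
top2 0
```

View pics/m2.png

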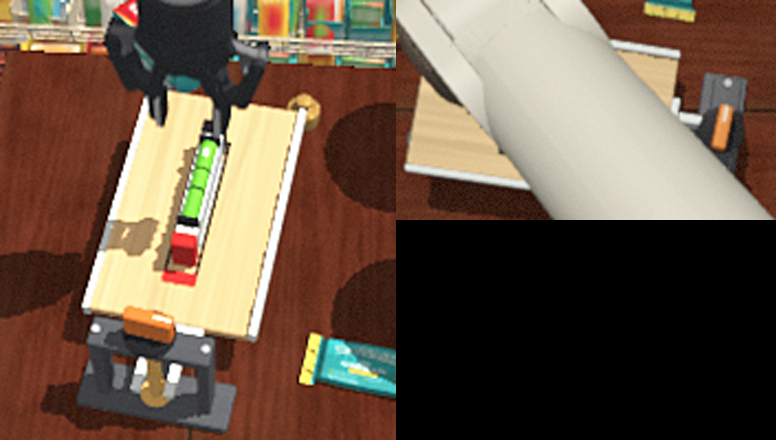

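The level is released inside the outline: side-camera centre (0.535,0.178), equal to the mark as that camera sees it. The wing has turned, though; it looks nearly horizontal at (150,325) in the side crop. Pressing on the board must have back-driven the screw, so I'll re-measure the knob.

```bash
cat > k.py <<'E'
from m import *
def knob(n):
    c=load(n); W=cloud(c); H,S,V=cv2.split(cv2.cvtColor(c['image'],cv2.COLOR_BGR2HSV)); Z=W[...,2]
    o=(H>5)&(H<18)&(S>150)&(V>130)&(Z>.143)&(Z<.16)&(abs(W[...,1])<.06)&(abs(W[...,0]-.5)<.06)
    K=W[o]; print(n,'wing',len(K),cv2.minAreaRect((K[:,:2]*1000).astype(np.float32)) if len(K)>5 else '',np.median(K[:,2]) if len(K) else '')
def plane(n):
    c=load(n); W=cloud(c); H,S,V=cv2.split(cv2.cvtColor(c['image'],cv2.COLOR_BGR2HSV))
    B=(abs(W[...,2]-.07)<.03)&(W[...,1]>.04)&(W[...,1]<.3)&(W[...,0]>.4)&(W[...,0]<.6)&(H>8)&(H<25)&(S<150)&(V>150)
    P=W[B]
    for _ in range(3):
        A=np.c_[P[:,:2],np.ones(len(P))]; k=np.linalg.lstsq(A,P[:,2],rcond=None)[0]; e=A@k-P[:,2]; P=P[abs(e)<.003]
    print(n,'plane',len(P),k)
E
python3 - <<'E'
from k import *
for n in('side0','side1','side2','top0','top1','top2'): knob(n)
for n in('side0','side1','side2'): plane(n)
E
```

```text
side0 wing 130 ((506.6078186035156, -10.950782775878906), (13.689497947692871, 43.532554626464844), 51.18918991088867) 0.15075723761474352
side1 wing 143 ((507.1077880859375, -11.264881134033203), (14.634603500366211, 42.00885772705078), 50.87643051147461) 0.15021340904835834
side2 wing 149 ((506.5936279296875, -10.243803024291992), (15.459356307983398, 43.41823196411133), 76.12830352783203) 0.15007953940626972
top0 wing 115 ((506.81097412109375, -6.34504508972168), (14.0604248046875, 41.46918487548828), 51.94404220581055) 0.15120389331569162
top1 wing 86 ((510.3431396484375, -9.2531156539917), (13.939436912536621, 33.073143005371094), 52.98759078979492) 0.15105970991951145
top2 wing 112 ((505.99871826171875, -6.600346565246582), (13.55697250366211, 40.13851547241211), 77.76806640625) 0.15159614311154235
side0 plane 5252 [0.0089 0.0583 0.0531]
side1 plane 2661 [0.0111 0.0576 0.0521]
side2 plane 3116 [0.0144 0.0806 0.0434]
```

Call:
{"name": "carry_out", "arguments": {
  "targets": [
    [[-0.5, 0.1, 3.4], [0, -1, -0.4]],
    [[-0.5, 0.1, 3.6], [0, -1, -0.4]],
    [[-0.5, 0.1, 3.6], [0, -1, -0.4]],
    [[0, 0.1, 3.6], [0, 0, 0]],
    [[0, 0, 3.4], [-3, 0, 0]]
  ]
}}

```text
time: 9.98
position: [0.5119, 0.0027, 0.2288]
tool_rot: [1.266, 1.187, -1.268]
force: [0.5, -1.0, -0.5]
gripper_width: 0.0452
```

Call:
{"name": "carry_out", "arguments": {
  "targets": [
    [[0, 0, 0], [-6, 0, 0]],
    [[0, 0, 0], [-6, 0, 0]],
    [[0, 0, 0], [-6, 0, 0]],
    [[0, 0, 0], [-6, 0, 0]],
    [[0, 0, 0], [-6, 0, 0]]
  ]
}}

```text
time: 10.4
position: [0.5098, -0.0112, 0.227]
tool_rot: [0.865, 1.403, -0.875]
force: [0.1, -0.3, 1.0]
gripper_width: 0.0452
```

Call:
{"name": "carry_out", "arguments": {
  "targets": [
    [[0, 0, 0], [-6, 0, 0]],
    [[0, 0, 0], [-6, 0, 0]],
    [[0, 0, 0], [-6, 0, 0]],
    [[0, 0, 0], [-6, 0, 0]],
    [[0, 0, 0], [-6, 0, 0]]
  ]
}}

```text
time: 10.82
position: [0.5085, -0.0121, 0.2258]
tool_rot: [0.442, 1.539, -0.448]
force: [-0.7, -0.2, 0.7]
gripper_width: 0.0451
```

```bash
python3 - <<'E'
from k import *
go((.5065,-.0085,.185),77)
print(ctrl.state()['joint_positions'])
for n in('side','top','wrist'): shot(n,n+'3')
knob('top3');knob('side3');knob('wrist3')
E
```

```text
t 10.82 pos [ 0.5085 -0.0121  0.2258] F [-0.7286 -0.1684  0.666 ] w 0.0451 shift cm [ 4.0863  0.2276 -0.3139] norm 4.104625436320859 turn deg [-19.4559  -0.7591   0.3135]
[ 0.885   0.5103 -1.1664  1.9032  0.5248  1.0981  0.5098]
top3 wing 22 ((490.0237121582031, -3.4161086082458496), (10.743764877319336, 7.141010284423828), 81.98908233642578) 0.15116747562847332
side3 wing 139 ((506.5126037597656, -10.459772109985352), (15.22404956817627, 43.31404113769531), 78.72386169433594) 0.14982539742309386
wrist3 wing 1092 ((504.9178161621094, -8.29925537109375), (13.968863487243652, 43.59330368041992), 77.26801300048828) 0.152011179651032
```

Call:
{"name": "carry_out", "arguments": {
  "targets": [
    [[0.5, 0.1, -0.2], [-6, -0.3, 0.2]],
    [[1, 0.1, -0.1], [-6, -0.3, 0]],
    [[1, 0, 0], [-5.5, 0, 0]],
    [[1, 0, 0], [0, 0, 0]],
    [[0.5, 0, 0], [0, 0, 0]]
  ]
}}

```text
time: 11.38
position: [0.5077, -0.0087, 0.1852]
tool_rot: [0.216, 1.559, -0.219]
force: [0.2, -0.7, 0.5]
gripper_width: 0.0449
```

```bash
python3 - <<'E'
from k import *
go((.5055,-.0085,.152),77.3)
E
```

```text
t 11.38 pos [ 0.5077 -0.0087  0.1852] F [ 0.1876 -0.6802  0.5024] w 0.0449 shift cm [ 3.3242 -0.0321 -0.2217] norm 3.3317652427943703 turn deg [-3.1677  0.0387  0.1236]
```

Call:
{"name": "carry_out", "arguments": {
  "targets": [
    [[0.9, 0, -0.2], [-3.2, 0, 0]],
    [[1, 0, 0], [0, 0, 0]],
    [[1, 0, 0], [0, 0, 0]],
    [[0.3, 0, 0], [0, 0, 0]],
    [[0, 0, 0], [0, 0, 0]]
  ]
}}

```text
time: 11.8
position: [0.5054, -0.0086, 0.1495]
tool_rot: [0.185, 1.564, -0.19]
force: [-0.3, -0.1, 0.2]
gripper_width: 0.0451
```

```bash
python3 - <<'E'
from k import *
go((.5055,-.0085,.152),77.3)
E
```

```text
t 11.8 pos [ 0.5054 -0.0086  0.1495] F [-0.3221 -0.099   0.1848] w 0.0451 shift cm [-0.2492  0.0076  0.013 ] norm 0.24969414881473034 turn deg [-0.9906 -0.0589  0.187 ]
```

Call:
{"name": "carry_out", "arguments": {
  "targets": [
    [[-0.15, 0, 0], [-1, 0, 0]],
    [[0, 0, 0], [0, 0, 0]],
    [[0, 0, 0], [0, 0, 0]],
    [[0, 0, 0], [0, 0, 0]],
    [[0, 0, 0], [0, 0, 0]]
  ]
}}

```text
time: 12.22
position: [0.5064, -0.0082, 0.1524]
tool_rot: [0.173, 1.563, -0.178]
force: [0.1, -0.1, 0.5]
gripper_width: 0.0449
```

Call:
{"name": "carry_out", "arguments": {
  "targets": [
    [[0, 0, 0], [0, 0, 0]],
    [[0, 0, 0], [0, 0, 0]],
    [[0, 0, 0], [0, 0, 0]],
    [[0, 0, 0], [0, 0, 0]],
    [[0, 0, 0], [0, 0, 0]]
  ],
  "jaw": 0.5,
  "grip_force": 70
}}

```text
time: 12.63
position: [0.5068, -0.0088, 0.1533]
tool_rot: [0.172, 1.562, -0.179]
force: [-0.1, -0.4, 0.1]
gripper_width: 0.0122
```

Call:
{"name": "carry_out", "arguments": {
  "targets": [
    [[0, 0, 0], [0, 0, 0]],
    [[0, 0, 0], [0, 0, 0]],
    [[0, 0, 0], [0, 0, 0]],
    [[0, 0, 0], [0, 0, 0]],
    [[0, 0, 0], [0, 0, 0]]
  ]
}}

```text
time: 13.05
position: [0.5068, -0.0088, 0.1532]
tool_rot: [0.172, 1.562, -0.179]
force: [-0.3, -0.3, 0.8]
gripper_width: 0.0128
```

```bash
python3 - <<'E'
from k import *
go((.5055,-.0085,.152),77.3); print(ctrl.state()['ft_torque'])
E
```

```text
t 13.05 pos [ 0.5068 -0.0088  0.1532] F [-0.2504 -0.3087  0.7675] w 0.0128 shift cm [ 0.124  -0.0017 -0.1304] norm 0.1799282545570857 turn deg [-0.1165  0.1165  0.2309]
[0.0371 0.1152 0.1289]
```

Call:
{"name": "carry_out", "arguments": {
  "targets": [
    [[0.2, 0, 0], [0, 0, 0]],
    [[0.2, 0, 0], [0, 0, 0]],
    [[0.2, 0, 0], [0, 0, 0]],
    [[0.2, 0, 0], [0, 0, 0]],
    [[0.15, 0, 0], [0, 0, 0]]
  ]
}}

```text
time: 13.47
position: [0.507, -0.0086, 0.148]
tool_rot: [0.168, 1.562, -0.184]
force: [-9.2, -2.5, 21.7]
gripper_width: 0.0125
```

```bash
python3 - <<'E'
from k import *
go((.5068,-.0088,.148),77.3); print(ctrl.state()['ft_torque'])
E
```

```text
t 13.47 pos [ 0.507  -0.0086  0.148 ] F [-9.2393 -2.4708 21.7207] w 0.0125 shift cm [-0.0001 -0.0238 -0.0118] norm 0.026556842712599508 turn deg [-0.1253  0.1424  0.5565]
[-0.3384  1.8409  0.112 ]
```

Call:
{"name": "carry_out", "arguments": {
  "targets": [
    [[0.08, 0, 0], [3, 0, 0]],
    [[0.1, 0, 0], [5, 0, 0]],
    [[0.1, 0, 0], [5, 0, 0]],
    [[0.1, 0, 0], [5, 0, 0]],
    [[0.1, 0, 0], [4, 0, 0]]
  ]
}}

```text
time: 13.88
position: [0.507, -0.0084, 0.1481]
tool_rot: [0.475, 1.511, -0.499]
force: [-5.8, -1.4, 14.9]
gripper_width: 0.0127
```

```bash
cat > g.py <<'E'
from k import *
go((.507,-.0087,.148),0); print(ctrl.state()['ft_torque'])
E
python3 g.py
```

```text
t 13.88 pos [ 0.507  -0.0084  0.1481] F [-5.8062 -1.3838 14.8746] w 0.0127 shift cm [ 0.0076 -0.0265  0.0187] norm 0.033354806820084695 turn deg [54.33    0.835   0.4414]
[-0.0932  1.1406  0.0397]
```

Good: pressed, turned 23°, and steady in position. Continuing.

Call:
{"name": "carry_out", "arguments": {
  "targets": [
    [[0.1, 0, 0], [5, 0.2, 0.1]],
    [[0.1, 0, 0], [5, 0.1, 0.1]],
    [[0.1, 0, 0], [5, 0, 0]],
    [[0.1, 0, 0], [5, 0, 0]],
    [[0.1, 0, 0], [4, 0, 0]]
  ]
}}

```text
time: 14.3
position: [0.5071, -0.0083, 0.1481]
tool_rot: [0.814, 1.401, -0.839]
force: [-5.3, -1.5, 13.8]
gripper_width: 0.0125
```

Call:
{"name": "carry_out", "arguments": {
  "targets": [
    [[0.1, 0, 0], [4, 0, 0]],
    [[0.1, 0, 0], [4, 0, 0]],
    [[0.1, 0, 0], [4, 0, 0]],
    [[0.1, 0, 0], [3, 0, 0]],
    [[0.1, 0, 0], [2, 0, 0]]
  ]
}}

```text
time: 14.72
position: [0.5072, -0.0082, 0.1481]
tool_rot: [1.046, 1.281, -1.078]
force: [-5.3, -1.8, 14.4]
gripper_width: 0.0122
```

Call:
{"name": "carry_out", "arguments": {
  "targets": [
    [[0.1, 0, 0], [0, 0, 0]],
    [[0.1, 0, 0], [0, 0, 0]],
    [[0.1, 0, 0], [0, 0, 0]],
    [[0.1, 0, 0], [0, 0, 0]],
    [[0.1, 0, 0], [0, 0, 0]]
  ]
}}

```text
time: 15.13
position: [0.5072, -0.008, 0.148]
tool_rot: [1.043, 1.275, -1.084]
force: [-5.4, -1.5, 15.6]
gripper_width: 0.0121
```

```bash
python3 g.py; python3 - <<'E'
from k import *
for n in('side','top','wrist'): shot(n,n+'4')
plane('side4'); plane('top4')
a=load('side4')['image'][60:260,220:400]; a=cv2.resize(a,None,fx=2.2,fy=2.2,interpolation=cv2.INTER_CUBIC)
b=cv2.resize(load('top4')['image'][180:320,165:365],None,fx=1.9,fy=1.9); w=cv2.resize(load('wrist4')['image'],(380,285))
b=np.vstack([b,w])
h=max(len(a),len(b)); f=lambda q:cv2.copyMakeBorder(q,0,h-len(q),0,0,cv2.BORDER_CONSTANT)
cv2.imwrite('pics/m4.png',np.hstack([f(a),f(b)]))
E
```

```text
t 15.13 pos [ 0.5072 -0.008   0.148 ] F [-5.4354 -1.4979 15.5534] w 0.0121 shift cm [ 0.0066 -0.0352  0.0653] norm 0.07445327126886371 turn deg [11.01    1.7076  0.2437]
[0.0691 1.1438 0.0432]
side4 plane 1975 [0.0042 0.0228 0.0666]
top4 plane 5056 [0.0043 0.0255 0.0672]
```

View pics/m4.png

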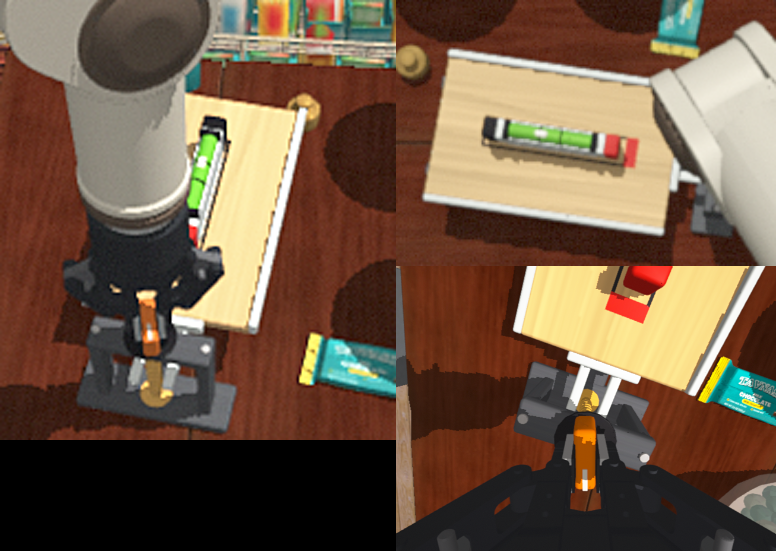

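Top view: the bubble, at about (541,132), is towards the black end. The slope left is about 0.024, so about 27° more. The wing is still aligned in the jaws (wrist view).

Call:
{"name": "carry_out", "arguments": {
  "targets": [
    [[0.1, 0, 0], [4, 0.4, 0]],
    [[0.1, 0, 0], [5, 0.4, 0]],
    [[0.1, 0, 0], [5, 0.2, 0]],
    [[0.1, 0, 0], [5, 0, 0]],
    [[0.1, 0, 0], [4, 0, 0]]
  ]
}}

```text
time: 15.7
position: [0.5074, -0.0084, 0.1481]
tool_rot: [1.359, 1.081, -1.382]
force: [-5.8, -0.9, 13.9]
gripper_width: 0.0124
```

Call:
{"name": "carry_out", "arguments": {
  "targets": [
    [[0.1, 0, 0], [3, 0, 0]],
    [[0.1, 0, 0], [1, 0, 0]],
    [[0.1, 0, 0], [0, 0, 0]],
    [[0.1, 0, 0], [0, 0, 0]],
    [[0.1, 0, 0], [0, 0, 0]]
  ]
}}

```text
time: 16.12
position: [0.5074, -0.0082, 0.1481]
tool_rot: [1.409, 1.031, -1.439]
force: [-5.3, -0.7, 14.6]
gripper_width: 0.0126
```

Call:
{"name": "carry_out", "arguments": {
  "targets": [
    [[0.1, 0, 0], [0, 0, 0]],
    [[0.1, 0, 0], [0, 0, 0]],
    [[0.1, 0, 0], [0, 0, 0]],
    [[0.1, 0, 0], [0, 0, 0]],
    [[0.1, 0, 0], [0, 0, 0]]
  ]
}}

```text
time: 16.53
position: [0.5073, -0.008, 0.1481]
tool_rot: [1.405, 1.027, -1.44]
force: [-6.2, -0.9, 14.4]
gripper_width: 0.0127
```

Call:
{"name": "carry_out", "arguments": {
  "targets": [
    [[0.1, 0, 0], [0, 0, 0]],
    [[0.1, 0, 0], [0, 0, 0]],
    [[0.1, 0, 0], [0, 0, 0]],
    [[0.1, 0, 0], [0, 0, 0]],
    [[0.1, 0, 0], [0, 0, 0]]
  ]
}}

```text
time: 16.95
position: [0.5074, -0.0079, 0.1481]
tool_rot: [1.402, 1.021, -1.442]
force: [-5.0, -0.9, 14.6]
gripper_width: 0.0125
```

Call:
{"name": "carry_out", "arguments": {
  "targets": [
    [[0.1, 0, 0], [0, 0, 0]],
    [[0.1, 0, 0], [0, 0, 0]],
    [[0.1, 0, 0], [0, 0, 0]],
    [[0.1, 0, 0], [0, 0, 0]],
    [[0.1, 0, 0], [0, 0, 0]]
  ]
}}

```text
time: 17.37
position: [0.5073, -0.0078, 0.148]
tool_rot: [1.398, 1.017, -1.444]
force: [-5.1, -1.6, 14.5]
gripper_width: 0.0122
```

```bash
python3 g.py; python3 - <<'E'
from k import *
for n in('side','top'): shot(n,n+'5')
plane('side5'); plane('top5')
b=cv2.resize(load('top5')['image'][235:270,205:290],None,fx=8,fy=8,interpolation=cv2.INTER_CUBIC)
a=cv2.resize(load('side5')['image'][105:175,295:335],None,fx=4,fy=4,interpolation=cv2.INTER_CUBIC)
a=cv2.copyMakeBorder(a,0,0,0,b.shape[1]-a.shape[1],cv2.BORDER_CONSTANT)
cv2.imwrite('pics/m5.png',np.vstack([b,a]))
E
```

```text
t 17.37 pos [ 0.5073 -0.0078  0.148 ] F [-5.108  -1.614  14.4923] w 0.0122 shift cm [ 0.0073 -0.0037  0.0976] norm 0.09791561108099328 turn deg [-17.3721   2.3561  -0.2305]
[0.2454 1.2031 0.0011]
side5 plane 1855 [ 0.004  -0.0011  0.0741]
top5 plane 5051 [0.0007 0.0008 0.0768]
```

View pics/m5.png

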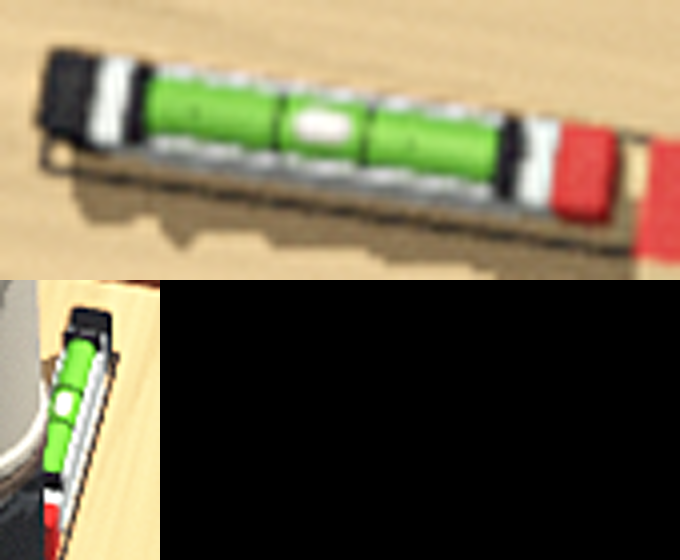

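The bubble spans about 295–350 between the lines at 283 and 368, which is about −0.002 rad. The level's position in the outline is unchanged. I'll make one last check that it is steady and that the other things haven't moved, then hand in.

```bash
python3 - <<'E'
from k import *
for i in range(4): c=shot('top','top6')
a=load('top0')['image'].astype(int);b=c['image'].astype(int);p=load('top5')['image'].astype(int)
for n,(u,v,r) in dict(bell=(431,191,14),bar=(317,160,14),weight=(173,212,9),carton=(133,288,14)).items(): print(n,abs(a-b)[v-r:v+r,u-r:u+r].mean())
print('level roi change',abs(p-b)[235:270,205:290].mean()); plane('top6')
s=ctrl.state(); print(s['time'],s['position'],s['force'],s['gripper_width']); job_done()
E
```

```text
bell 8.483418367346939
bar 7.788690476190476
weight 8.617283950617283
carton 9.561649659863946
level roi change 1.978935574229692
top6 plane 4958 [-0.0002  0.0004  0.0774]
17.6667 [ 0.5074 -0.0078  0.1481] [-5.855  -1.1098 14.3988] 0.012709773168412925
the job is handed in; nothing more can be done
```

I set the spirit level on the outline with its red end at the red mark and let go of it. I then gripped the wing knob, pushed it to its stop and turned it about 93° clockwise until the bubble was centred. The job was handed in at 17.7 s with the arm still gripping and pressing.

**Last checks**
- **Bubble:** it sat between the two black lines, about 1 mm off the middle (roughly −0.002 rad). The board slope in the top camera was about 0.0004, and the picture was steady.
- **Level:** after I let go, the side camera put its centre within about 1 mm of the mark.
- **Knob:** it was pressed about 5 mm, with an upward force of about 14 N on the tool. That is more than the spring's 7 N, so it is against its stop. The grip opening was 13 mm on the 14 mm wing.

**What did not go cleanly**
- **Pressing too hard on the board:** I pushed down with about 23 N while setting the level. That turned the knob about 25° anticlockwise before I gripped it, so it needed more turning than the stated 0.5 to 1.4 rad.
- **Tool tilt:** while pressing, the tool drifted about 2° off vertical.
- **Other things on the counter:** the picture differences around the bell, bar, weight and carton were small and even (8 to 10 grey levels). I took this as lighting and noise, not movement, but did not measure their positions. The arm did not go near them.

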